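# Run a tap down a blind threaded boss with a tap wrench

### The arm

A 7-joint arm with a two-finger parallel gripper is mounted at the origin on a cart in front of the work surface, level with it; the furniture and walls round the work are solid. World frame = base frame: x ahead of the robot, y to its left, z up, the work surface at z = 0. Lengths are in m, angles in rad, forces in N, time in s.
With the tool pointing down it reaches from about 0.4 to 0.9 m from the base axis. Payload 5.5 kg.
Tool frame: the origin (TCP) lies at the very end of the fingers, on their centre line; the grasp point (between the pads) lies 19 mm behind it; z points along the fingers, y is the line along which they close (so a half turn about z gives the same grasp; the last joint's range is limited). The gripper opens to 92 mm and grips with 3 to 60 N. Pads are 19 mm wide; open, the fingers measure 130 mm over their backs; the gripper's body (75 mm by 190 mm) begins 47 mm behind the grasp point.
Start: joints at [-0.849, 0.501, -0.427, 1.55, 0.221, 1.138, -0.21], TCP at [0.288, 0.583, 0.227] pointing down, gripper open.
Joint ranges: [-2.88, 2.88], [-0.31, 2.03], [-1.54, 1.56], [0.2, 2.42], [-1.41, 4.55], [0.19, 2.02], [-2.57, 2.57]. Speed limits (rad/s): [2.57, 2.57, 3.14, 3.14, 3.14, 3.14, 3.14].

### API

Orientations are given as a 3x3 rotation matrix whose columns are the frame's x, y, z axes.
In Python, from workcell import manip gives the robot as it stands. The module is installed in compiled form; this text tells all that it offers.
- The arm moves only by the tool servo_tool, never from a script. Its argument "targets" is a list of rows, each a list of 2 entries, a list of its own where there are three numbers: the shift along the tool's x, y, z in m, then the turn, a rotation vector about the tool's x, y, z in rad. In form: [[[x, y, z], [rx, ry, rz]], ...]. A call has exactly 10 rows; each row shifts and turns the commanded pose from where the row before left it, along the tool's axes as they then stand; what a row does not reach is not made up. A row lasts 1/10 s, in which the tool goes at most 50 mm and 8.59 degrees, less where a joint would pass 70% of its speed; a pose out of reach is approached as far as the arm can. A call is refused whole if a number of a shift passes 0.05 or a number of a turn 0.15, either way. A call with a gripper value outside its range is refused whole. "grip" is the closure in counts, from 0 (fully open) to 255 (shut), set as the call begins (left out, the last holds). The fingers move at their own pace and stop on an object; the grip force is fixed at half the most. Time passes only in rows, so rows that do not move let the fingers close, or fill a call up. It gives the time, the measured TCP pose, the force, the opening and the grip force at its end, in the units of the state.
- manip.sense(): the state, without advancing time (a new reading comes with each control period).
- manip.read_camera(name): name is "side" or "top"; returns a dict with "frame" (400x640x3 uint8, blue, green, red), "intrinsics" (3x3 intrinsics, pixels), "rvec" (rotation vector, rad) and "tvec" (3), from world to camera coordinates, as OpenCV has them. Camera axes: x right, y down, z forward; pixel columns grow to the right and rows downward; lengths in m; the calibration is good to about 2 mm. A picture is of the moment at which its call begins. There is no depth.
- manip.job_done(): hands the job in; it is judged then, once.
The state is a dict: "time_s": time; "q": joint angles; "dq": joint speeds; "effort": joint torques, N m; "eef_pos": TCP position; "tcp_rot": TCP orientation; "ft_force": force on the tool from outside, world axes, zero at the start; "moment": the same for the moment, N m; "grip_width": finger opening in m; "gripper_force": force on a finger pad.
Only numpy, scipy, OpenCV 4.12 (cv2) and the standard library are available. Lean on these libraries where they do the work, as an engineer would, in place of code of your own. Each camera call takes 0.05 s, during which the arm holds its last target. There are 200 camera calls.

### The job

Fit the loose tap wrench fully down over the square of the tap that stands in the flanged boss. Then run the tap down the hole by turning it clockwise (seen from above) half a turn forward and a quarter turn back, again and again with a short pause at each change of direction, until you feel it come up against the bottom of the hole; stop there without forcing it and leave the wrench sitting fully down on the tap. Disturb nothing else on the bench.

Things in the scene. Friction and masses are not known exactly. Their poses are not given: they have to be found in the camera images.
- wrench_centre (a point): Centre of the loose steel tap wrench (0.18 to 0.35 kg), half-way up its hub: 32 x 32 mm, 30 mm high, with an upright 17.5 mm square hole through it. Two round bars, 10 to 13 mm thick, stick out along +x and -x to 66 mm from the centre, axis 13 mm above the underside; grip the plain +y and -y faces. It lies with the hole upright (z up) and fits the tap in any of 4 headings.
- tap_drive (a point): Top centre of the tap's square drive: 16 mm square, sides along x and y, standing 20 mm above a round collar (29 mm across, top 67 mm over the bench at first), its top 3 mm tapered to 12 mm. Wrench fully down: its underside on the collar, wrench_centre 5 mm below this point. Turns about this upright axis, sinking 2.5 mm a turn. The square has 5 degrees of play in the wrench either way.
- tap (a joint): Turn of the tap (rad), 0 at first, growing clockwise from above (forward, down). Strokes wanted: to about 180 degrees, back to 90, on to 270, back to 180, then on to the bottom. It turns at 0.15 N m and stays where left. The hidden bottom lies at 315 to 360 degrees: there the moment grows 3 to 4 N m per rad; from 0.2 N m over the running moment it is felt, above 0.9 (15 N at a bar's end) forced.
- boss_block: Workpiece fixed to the bench: aluminium flange 110 x 90 x 12 mm with a screw head (18 mm high) at each corner and in its middle a round boss 60 mm across, 50 mm high, in which the tap stands. Origin at the centre of its underside.
- guide_bush: Brass guide bush, 40 mm across, 6 mm high, fixed on top of the boss round the tap; origin at the centre of its underside, 50 mm above the bench.
- spanner: double open-ended spanner, 150 mm; a bystander, leave it alone. Origin at its underside.
- micrometer: outside micrometer, 124 mm; a bystander, leave it alone. Origin at its underside.
- loupe: black loupe, 38 mm across, 43 mm high; a bystander, leave it alone. Origin at its underside.
- hex_key: black hex key, 78 mm; a bystander, leave it alone. Origin at its underside.
- pin_gauge_2: thick pin gauge, 14 x 70 mm, lying down; a bystander, leave it alone. Origin at its underside.
- sample_box: clear hinged sample box, 44 x 60 x 21 mm; a bystander, leave it alone. Origin at its underside.
- battery_aa: round cell, 15 x 50 mm, lying down; a bystander, leave it alone. Origin at its underside.

How it is judged:
On the way, in this order (a step that is already met when the one before it is completed fails the run):
1. the wrench is on the tap's square, down to within 3 mm of the collar (horizontal distance between wrench_centre and tap_drive below 0.004 m and angle between wrench_centre's own z axis and vertical below 0.1 rad and z of wrench_centre in the frame of tap_drive below -0.002 m), for 0.2 s.
2. first stroke: the tap has come to a stop about half a turn forward (between 140 and 235 degrees) (value of joint tap between 2.44346 and 4.10152 rad and velocity of joint tap between -0.3 and 0.3 rad/s), for 0.1 s.
3. then, before any more forward turning (not past 240 degrees), backed off about a quarter turn (stopped between 40 and 130 degrees) (((value of joint tap between 0.698132 and 2.26893 rad and velocity of joint tap between -0.3 and 0.3 rad/s) or value of joint tap above 4.18879 rad)), for 0.1 s.
4. second stroke: forward again about half a turn (past 230 degrees) (value of joint tap above 4.01426 rad), for 0.1 s.
5. then, before any more forward turning (not past 308 degrees), backed off about a quarter turn (stopped between 130 and 220 degrees) (((value of joint tap between 2.26893 and 3.83972 rad and velocity of joint tap between -0.3 and 0.3 rad/s) or value of joint tap above 5.37561 rad)), for 0.1 s.
6. last stroke: forward past 300 degrees (value of joint tap above 5.23599 rad), for 0.05 s.
7. the tap is brought up against the bottom of the hole (at least about 0.2 N m above its running moment) (contact force between guide_bush and boss_block above 14 N), for 0.1 s.
At the end, for the whole second after the job is handed in: The tap stands at the bottom of the hole (past 300 degrees, the bottom having been felt), and the wrench rests on its square, within 3 mm of fully down, centred within 4 mm, level and still, let go (all of step 1 and value of joint tap above 5.23599 rad and linear speed of tap_wrench below 0.02 m/s); the robot touches nothing.
It fails at once if the tap is forced against the bottom of the hole (over 65 N there, about 0.95 N m on the wrench above its running moment) (contact force between guide_bush and boss_block above 65 N).
It fails at once if a bystander is moved by more than 25 mm (distance of any of spanner, micrometer, loupe, hex_key, pin_gauge_2, sample_box, battery_aa from where it was at the start of the episode above 0.025 m).
It also fails if it takes over 72 s, if anything falls off the work surface, if the arm or the gripper's body presses on something with over 40 N, if the wrist force passes 120 N, or if a joint passes its speed limit or range.

## Working session

There is one attempt and no reset: what is moved stays moved. The work goes in short steps, Python scripts to look and compute and a tool call to move; the robot and the scene stay as the last step left them, time stands still between calls to the robot, and variables do not carry over. Pictures are saved under pics/ and viewed, at most 10 in all, crops included, and the job is handed in when it is done.

Besides the shell and the picture viewer there is one more tool, called after "Call:" in YAML: its name, and indented under it one key for each argument. servo_tool: Moves the arm, as the interface text tells. Its arguments: {"type":"object","properties":{"targets":{"type":"array"},"grip":{"type":"number"}},"required":["targets"]}

```bash
mkdir -p pics
python3 - <<'E'
from workcell import manip
import cv2
for n in("top","side"):
    d=manip.read_camera(n);cv2.imwrite(f"pics/{n}0.png",d["frame"]);print(n,d["intrinsics"],d["rvec"],d["tvec"])
s=manip.sense();print(s)
E
```

```text
top [[428.47226966   0.         324.3322718 ]
 [  0.         428.47226966 200.85120848]
 [  0.           0.           1.        ]] [ 2.01277    -2.18772502  0.25207132] [0.14539013 0.49666481 0.99791676]
side [[365.57432191   0.         321.81338532]
 [  0.         365.57432191 203.17089996]
 [  0.           0.           1.        ]] [ 2.03507811 -0.39538583  0.25350288] [-0.40448972  0.20552505  0.73364655]
{'time_s': 0.1, 'q': array([-0.84880643,  0.50175229, -0.42684366,  1.55135039,  0.22079222,
        1.13833088, -0.21032675]), 'dq': array([ 0.000671  , -0.00168827,  0.00036796, -0.00207184,  0.00151613,
       -0.00066539, -0.00061359]), 'effort': array([-1.07468711e-02, -5.67882335e+01, -5.83832189e+00, -2.79913956e+01,
       -6.89658383e-02,  2.40691204e-02,  2.36870807e-05]), 'eef_pos': array([0.28758886, 0.58219581, 0.22578436]), 'tcp_rot': array([[-8.96611624e-01,  4.42816958e-01, -8.58902436e-04],
       [ 4.42817784e-01,  8.96610262e-01, -1.56445817e-03],
       [ 7.73321302e-05, -1.78304866e-03, -9.99998407e-01]]), 'ft_force': array([ 0.15896453, -1.0752702 ,  0.33948636]), 'moment': array([-9.79605750e-05,  3.69999841e-02, -5.78118710e-04]), 'gripper_force': 0.0, 'grip_width': 0.0918740176519556}
```

View pics/top0.png

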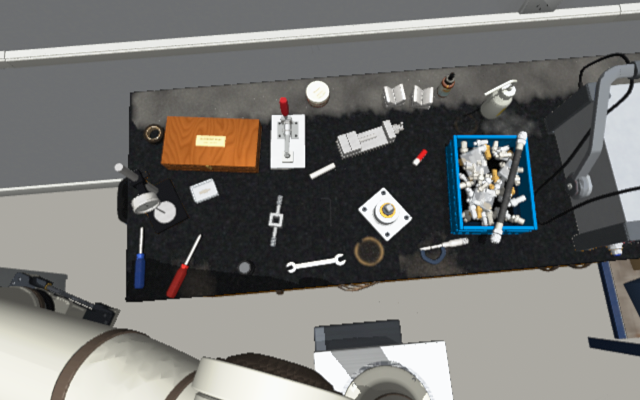

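View pics/side0.png

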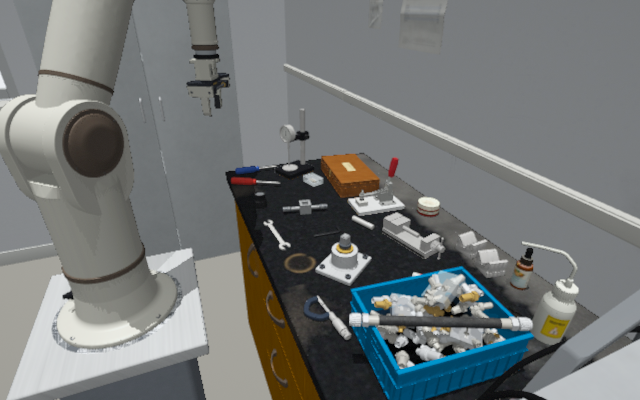

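The top view shows the wrench at about (276,220) with its bars near-vertical in the image, and the tap in the boss at about (387,211). The side view shows the wrench at (305,208) and the tap at (346,243).

```bash
cat > h.py <<'E'
import numpy as np,cv2
from workcell import manip
def cam(n):
    d=manip.read_camera(n);d["R"]=cv2.Rodrigues(np.array(d["rvec"]))[0];return d
def onplane(d,uv,z):
    p=cv2.undistortPoints(np.array(uv,float).reshape(-1,1,2),d["intrinsics"],None).reshape(-1,2)
    r=np.c_[p,np.ones(len(p))]@d["R"];c=-d["R"].T@np.ravel(d["tvec"])
    return c+r*((z-c[2])/r[:,2])[:,None]
def proj(d,P):
    return cv2.projectPoints(np.array(P,float).reshape(-1,3),np.array(d["rvec"]),np.array(d["tvec"]),d["intrinsics"],None)[0].reshape(-1,2)
E
python3 - <<'E'
from h import *
d=cam("top");f=d["frame"]
g=cv2.cvtColor(f,cv2.COLOR_BGR2GRAY)
sub=np.zeros_like(g);sub[190:252,262:292]=g[190:252,262:292]
for th in(70,90,110):
    m=(sub>th).astype(np.uint8)
    ys,xs=np.nonzero(m);P=onplane(d,np.c_[xs,ys],0.013)
    mu=P.mean(0);w,v=np.linalg.eigh(np.cov(P[:,:2].T));a=v[:,1];t=(P-mu)[:,:2]@a
    mid=mu[:2]+a*(t.max()+t.min())/2
    print(th,len(xs),mu,mid,np.degrees(np.arctan2(a[1],a[0])),t.min(),t.max())
s=cam("side")
a=cv2.resize(f[180:255,255:345],None,fx=4.4,fy=4.4,interpolation=cv2.INTER_CUBIC)
b=cv2.resize(f[180:255,345:435],None,fx=4.4,fy=4.4,interpolation=cv2.INTER_CUBIC)
c=cv2.resize(s["frame"][190:270,270:366],None,fx=4.125,fy=4.125,interpolation=cv2.INTER_CUBIC)[:,:396]
e=cv2.resize(s["frame"][215:275,315:387],None,fx=5.5,fy=5.5,interpolation=cv2.INTER_CUBIC)[:330,:396]
c=cv2.resize(c,(396,260)); 
cv2.imwrite("pics/z1.png",np.vstack([np.hstack([a,b])]))
cv2.imwrite("pics/z2.png",cv2.resize(s["frame"][185:285,270:390],None,fx=6,fy=6,interpolation=cv2.INTER_CUBIC))
E
```

```text
70 369 [0.47829288 0.23028592 0.013     ] [0.4777567  0.23039887] 168.10397788210656 -0.06627949976717439 0.06737538729746534
90 324 [0.47775328 0.23043321 0.013     ] [0.47882603 0.23020879] 168.18436228805703 -0.06651663726037493 0.06432469732551856
110 281 [0.47842787 0.23021481 0.013     ] [0.47865849 0.2301669 ] 168.26546579504713 -0.06549756501029667 0.06502647164504774
```

View pics/z1.png

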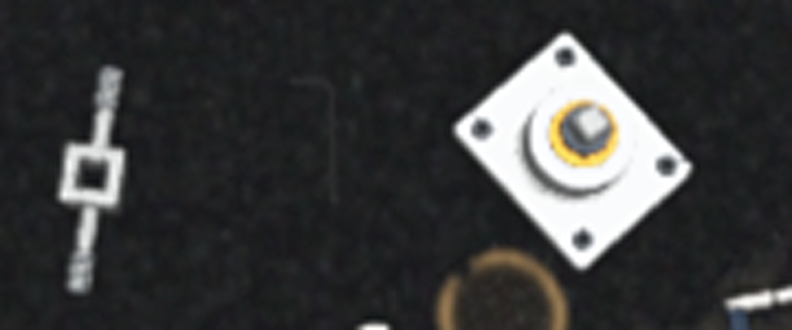

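View pics/z2.png

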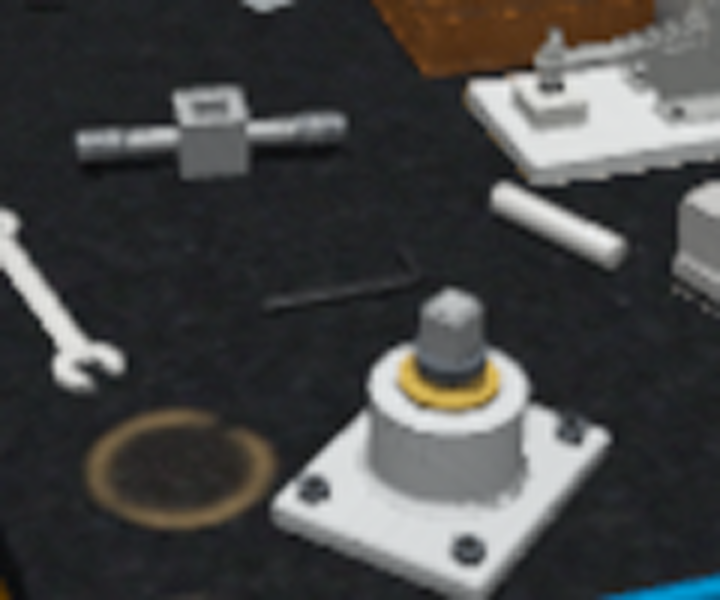

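The top crop shows the wrench's hub centre at about (275.9,220), the drive's top face at about (389.8,207.7), turned relative to the flange. The side crop shows the drive's top at (345.3,234.3) and the wrench hole at (305,202.5).

Run:
```python
from h import *
d=cam("top");s=cam("side");f=d["frame"]
print("tap top",onplane(d,[389.8,207.7],.087),"side",onplane(s,[345.3,234.3],.087))
print("wr top",onplane(d,[275.9,220],.03),"side",onplane(s,[305,202.5],.03))
def tri(a,b):
    P=cv2.triangulatePoints(d["intrinsics"]@np.c_[d["R"],np.ravel(d["tvec"])],s["intrinsics"]@np.c_[s["R"],np.ravel(s["tvec"])],np.array(a,float).reshape(2,1),np.array(b,float).reshape(2,1));return (P[:3]/P[3]).ravel()
print(tri([389.8,207.7],[345.3,234.3]),tri([275.9,220],[305,202.5]))
hsv=cv2.cvtColor(f,cv2.COLOR_BGR2HSV)
# gold ring (bush top z=.056), flange corners z=.012
m=((hsv[...,1]>110)&(hsv[...,2]>120)).astype(np.uint8);m[:198]=0;m[225:]=0;m[:,:370]=0;m[:,402:]=0
ys,xs=np.nonzero(m);hull=cv2.convexHull(np.c_[xs,ys].astype(np.float32));e=cv2.fitEllipse(hull);print("ring",len(xs),e,onplane(d,e[0],.056))
w=(f.min(2)>130).astype(np.uint8);w[:185]=0;w[245:]=0;w[:,:350]=0;w[:,425:]=0
c=max(cv2.findContours(w,0,2)[0],key=cv2.contourArea);q=cv2.boxPoints(cv2.minAreaRect(c));Q=onplane(d,q,.012);print("flange",Q[:,:2].round(4),Q.mean(0))
ed=Q[1]-Q[0];print(np.degrees(np.arctan2(ed[1],ed[0])))
cv2.imwrite("pics/z3.png",np.hstack([cv2.resize(f[196:226,372:407],(385,330),interpolation=cv2.INTER_LANCZOS4),cv2.resize(s["frame"][228:263,328:363],(385,385),interpolation=cv2.INTER_LANCZOS4)[:330]]))
```

```text
tap top [[ 0.47045066 -0.05008614  0.087     ]] side [[ 0.47331533 -0.0478868   0.087     ]]
wr top [[0.47459606 0.22810081 0.03      ]] side [[0.47734847 0.22602629 0.03      ]]
[ 0.47094171 -0.05009785  0.0885808 ] [0.47612577 0.22791292 0.02888779]
ring 69 ((387.0712890625, 210.11480712890625), (14.219998359680176, 14.728662490844727), 99.68478393554688) [[ 0.47134201 -0.04802095  0.056     ]]
flange [[ 0.4893  0.0206]
 [ 0.5453 -0.0519]
 [ 0.4538 -0.117 ]
 [ 0.3999 -0.045 ]] [ 0.47206567 -0.04835406  0.012     ]
-52.31263576824608
```

View pics/z3.png

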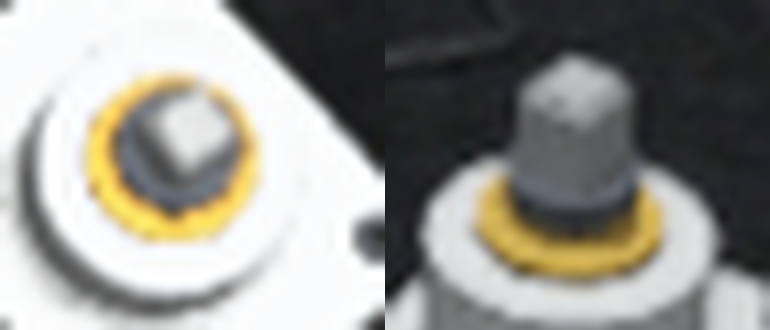

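The drive shows a corner toward the side camera at crop (575,130), with left (522,95), right (632,95) and far (572,55) corners. In the top crop its corners are at about (185,178), (235,135), (200,90) and (148,128).

Run:
```python
from h import *
d=cam("top");s=cam("side")
c=lambda P,k,o:(np.array(P,float)+.5)/k-.5+np.array(o)
A=onplane(s,c([[575-385,130],[632-385,95],[572-385,55],[522-385,95]],11,[328,228]),.087)
B=onplane(d,c([[185,178],[235,135],[200,90],[148,128]],11,[372,196]),.087)
for Q in(A,B):
    e=np.roll(Q,-1,0)-Q;print(Q.mean(0).round(4),(np.degrees(np.arctan2(e[:,1],e[:,0]))%90).round(1),np.linalg.norm(e,axis=1).round(4))
W=onplane(d,c([[67,145],[125,145],[120,210],[60,205]],4.4,[255,180]),.03)
V=onplane(s,c([[175,95],[235,87],[248,116],[185,124]],6,[270,185]),.03)
for Q in(W,V):
    e=np.roll(Q,-1,0)-Q;print(Q.mean(0).round(4),(np.degrees(np.arctan2(e[:,1],e[:,0]))%90).round(1),np.linalg.norm(e,axis=1).round(4))
# bar ends
print(onplane(d,c([[112,68],[78,290]],4.4,[255,180]),.013),onplane(s,c([[80,146],[345,124]],6,[270,185]),.013))
w=cv2.cvtColor(d["frame"],cv2.COLOR_BGR2GRAY)[210:231,265:288]
print(onplane(d,[[275.5,219.6]],.03))
st=manip.sense();print(st["eef_pos"],np.degrees(np.arctan2(st["tcp_rot"][1,1],st["tcp_rot"][0,1])))
```

```text
[ 0.4693 -0.0539  0.087 ] [24.  15.3 31.6 16.4] [0.0177 0.0184 0.0185 0.0159]
[ 0.4708 -0.0482  0.087 ] [35.7 31.1 31.4 29.8] [0.0147 0.0123 0.0143 0.0135]
[0.4755 0.2284 0.03  ] [85.2 82.2 80.4 80.4] [0.0332 0.0377 0.0342 0.0349]
[0.4774 0.2285 0.03  ] [85.  81.1 83.9 79.8] [0.0306 0.0309 0.0312 0.0303]
[[0.54239627 0.21536499 0.013     ]
 [0.41364057 0.24244374 0.013     ]] [[0.41450106 0.24183651 0.013     ]
 [0.5434491  0.21599937 0.013     ]]
[[0.47569734 0.22904176 0.03      ]]
[0.28778962 0.58272726 0.22655612] 63.71644435325369
```

Call:
servo_tool:
  targets:
    - [[-0.0327, -0.0233, 0], [0, 0, 0]]
    - [[-0.0327, -0.0233, 0], [0, 0, 0]]
    - [[-0.0327, -0.0233, 0], [0, 0, 0]]
    - [[-0.0327, -0.0233, 0], [0, 0, 0]]
    - [[-0.0327, -0.0233, 0], [0, 0, 0]]
    - [[-0.0327, -0.0233, 0], [0, 0, 0]]
    - [[-0.0327, -0.0233, 0], [0, 0, 0]]
    - [[-0.0327, -0.0233, 0], [0, 0, 0]]
    - [[-0.0327, -0.0233, 0], [0, 0, 0]]
    - [[-0.0327, -0.0233, 0], [0, 0, 0]]
  grip: 0

```text
time_s: 1.4
eef_pos: [0.4785, 0.2276, 0.227]
tcp_rot: [[-0.897, 0.443, 0.001], [0.443, 0.897, 0.0], [-0.0, 0.001, -1.0]]
ft_force: [0.5, 0.9, 0.2]
grip_width: 0.0918
gripper_force: 0.0
```

Call:
servo_tool:
  targets:
    - [[0, 0, 0.012], [0, 0, -0.032]]
    - [[0, 0, 0.012], [0, 0, -0.032]]
    - [[0, 0, 0.012], [0, 0, -0.032]]
    - [[0, 0, 0.012], [0, 0, -0.032]]
    - [[0, 0, 0.012], [0, 0, -0.032]]
    - [[0, 0, 0.012], [0, 0, -0.032]]
    - [[0, 0, 0.012], [0, 0, -0.032]]
    - [[0, 0, 0.012], [0, 0, -0.032]]
    - [[0, 0, 0], [0, 0, 0]]
    - [[0, 0, 0], [0, 0, 0]]

```text
time_s: 2.4
eef_pos: [0.4777, 0.2291, 0.1304]
tcp_rot: [[-0.979, 0.202, -0.001], [0.202, 0.979, -0.0], [0.001, -0.0, -1.0]]
ft_force: [-0.4, -0.2, 0.3]
grip_width: 0.0917
gripper_force: 0.0
```

```bash
cat >> h.py <<'E'
def st():
    s=manip.sense();R=s["tcp_rot"]
    print("t",round(s["time_s"],2),"p",s["eef_pos"].round(4),"yhead",round(float(np.degrees(np.arctan2(R[1,1],R[0,1]))),1),"tilt",R[:2,2].round(4),"q",s["q"].round(2),"F",s["ft_force"].round(1),"M",s["moment"].round(3),"w",round(s["grip_width"],4),s["gripper_force"])
    return s
def need(x,y,z,yh):
    s=st();R=s["tcp_rot"];h=np.arctan2(R[1,1],R[0,1])
    print("tool shift",(R.T@(np.array([x,y,z])-s["eef_pos"])).round(4),"rz",-round((np.radians(yh)-h+np.pi)%(2*np.pi)-np.pi,4), "tilt fix",(R.T@np.cross(R[:,2],[0,0,-1.])).round(4))
E
python3 -c "
from h import *
need(.4775,.2288,.005,78.4)"
```

```text
t 2.4 p [0.4777 0.2291 0.1304] yhead 78.4 tilt [-0.0007 -0.0001] q [-0.22  0.4  -0.33  1.94  0.17  0.83  0.72] F [-0.4 -0.2  0.3] M [-0.002  0.022 -0.075] w 0.0917 0.0
tool shift [ 1.000e-04 -3.000e-04  1.254e-01] rz -0.0005 tilt fix [-0.0003 -0.0006  0.    ]
```

Call:
servo_tool:
  targets:
    - [[0, 0, 0.0155], [0, 0, 0]]
    - [[0, 0, 0.0155], [0, 0, 0]]
    - [[0, 0, 0.0155], [0, 0, 0]]
    - [[0, 0, 0.0155], [0, 0, 0]]
    - [[0, 0, 0.0155], [0, 0, 0]]
    - [[0, 0, 0.0155], [0, 0, 0]]
    - [[0, 0, 0.0155], [0, 0, 0]]
    - [[0, 0, 0.0155], [0, 0, 0]]
    - [[0, 0, 0], [0, 0, 0]]
    - [[0, 0, 0], [0, 0, 0]]

```text
time_s: 3.4
eef_pos: [0.4779, 0.2292, 0.0068]
tcp_rot: [[-0.98, 0.201, -0.0], [0.201, 0.98, -0.0], [0.0, -0.0, -1.0]]
ft_force: [-0.2, -0.3, 0.2]
grip_width: 0.0917
gripper_force: 0.0
```

Call:
servo_tool:
  targets:
    - [[0, 0, 0], [0, 0, 0]]
    - [[0, 0, 0], [0, 0, 0]]
    - [[0, 0, 0], [0, 0, 0]]
    - [[0, 0, 0], [0, 0, 0]]
    - [[0, 0, 0], [0, 0, 0]]
    - [[0, 0, 0], [0, 0, 0]]
    - [[0, 0, 0], [0, 0, 0]]
    - [[0, 0, 0], [0, 0, 0]]
    - [[0, 0, 0], [0, 0, 0]]
    - [[0, 0, 0], [0, 0, 0]]
  grip: 255

```text
time_s: 4.4
eef_pos: [0.4777, 0.2287, 0.0067]
tcp_rot: [[-0.979, 0.202, -0.0], [0.202, 0.979, -0.0], [0.0, -0.001, -1.0]]
ft_force: [-1.2, -2.0, 1.2]
grip_width: 0.0319
gripper_force: 30.0
```

```bash
python3 -c "
from h import *
need(.4715,-.0485,.12,118)"
```

```text
t 4.4 p [0.4777 0.2287 0.0067] yhead 78.4 tilt [-0.0004 -0.0005] q [-0.28  0.6  -0.26  1.99  0.27  0.59  0.64] F [-1.2 -2.   1.2] M [-0.279  0.054 -0.044] w 0.0319 29.99950971454382
tool shift [-0.0498 -0.2728 -0.1132] rz -0.6916 tilt fix [-0.0006 -0.0003  0.    ]
```

Call:
servo_tool:
  targets:
    - [[0, 0, -0.005], [0, 0, 0]]
    - [[0, 0, -0.012], [0, 0, 0]]
    - [[0, 0, -0.013], [0, 0, 0]]
    - [[0, 0, -0.014], [0, 0, 0]]
    - [[0, 0, -0.014], [0, 0, 0]]
    - [[0, 0, -0.014], [0, 0, 0]]
    - [[0, 0, -0.014], [0, 0, 0]]
    - [[0, 0, -0.013], [0, 0, 0]]
    - [[0, 0, -0.012], [0, 0, 0]]
    - [[0, 0, -0.012], [0, 0, 0]]

```text
time_s: 5.4
eef_pos: [0.4778, 0.229, 0.1307]
tcp_rot: [[-0.98, 0.201, -0.0], [0.201, 0.98, -0.0], [0.0, -0.0, -1.0]]
ft_force: [0.1, -1.1, -3.6]
grip_width: 0.0317
gripper_force: 30.0
```

Call:
servo_tool:
  targets:
    - [[-0.005, -0.0273, 0], [0, 0, 0]]
    - [[-0.005, -0.0273, 0], [0, 0, 0]]
    - [[-0.005, -0.0273, 0], [0, 0, 0]]
    - [[-0.005, -0.0273, 0], [0, 0, 0]]
    - [[-0.005, -0.0273, 0], [0, 0, 0]]
    - [[-0.005, -0.0273, 0], [0, 0, 0]]
    - [[-0.005, -0.0273, 0], [0, 0, 0]]
    - [[-0.005, -0.0273, 0], [0, 0, 0]]
    - [[-0.005, -0.0273, 0], [0, 0, 0]]
    - [[-0.005, -0.0273, 0], [0, 0, 0]]

```text
time_s: 6.4
eef_pos: [0.4717, -0.0494, 0.1301]
tcp_rot: [[-0.98, 0.201, 0.0], [0.201, 0.98, 0.0], [-0.0, 0.0, -1.0]]
ft_force: [-0.3, -1.2, -3.8]
grip_width: 0.0315
gripper_force: 30.0
```

Call:
servo_tool:
  targets:
    - [[0, 0, 0], [0, 0, -0.09]]
    - [[0, 0, 0], [0, 0, -0.09]]
    - [[0, 0, 0], [0, 0, -0.09]]
    - [[0, 0, 0], [0, 0, -0.09]]
    - [[0, 0, 0], [0, 0, -0.09]]
    - [[0, 0, 0], [0, 0, -0.09]]
    - [[0, 0, 0], [0, 0, -0.09]]
    - [[0, 0, 0], [0, 0, -0.09]]
    - [[0, 0, 0], [0, 0, 0]]
    - [[0, 0, 0], [0, 0, 0]]

```text
time_s: 7.4
eef_pos: [0.4718, -0.0484, 0.1299]
tcp_rot: [[-0.87, -0.492, -0.0], [-0.492, 0.87, 0.0], [0.0, 0.0, -1.0]]
ft_force: [0.2, -0.8, -2.7]
grip_width: 0.032
gripper_force: 30.0
```

Run:
```python
from h import *
need(.4713,-.0487,.105,120)
s=cam("side");d=cam("top")
a=cv2.resize(s["frame"][190:270,295:395],None,fx=5,fy=5,interpolation=cv2.INTER_LANCZOS4)
cv2.imwrite("pics/z4.png",a)
```

```text
t 7.4 p [ 0.4718 -0.0484  0.1299] yhead 119.5 tilt [-0.0001  0.0001] q [ 0.37  0.31 -0.38  2.07  0.16  0.79  1.98] F [ 0.2 -0.8 -2.7] M [0.05  0.064 0.006] w 0.032 29.99933537095785
tool shift [0.0006 0.     0.0249] rz -0.0089 tilt fix [ 0.0001 -0.      0.    ]
```

View pics/z4.png

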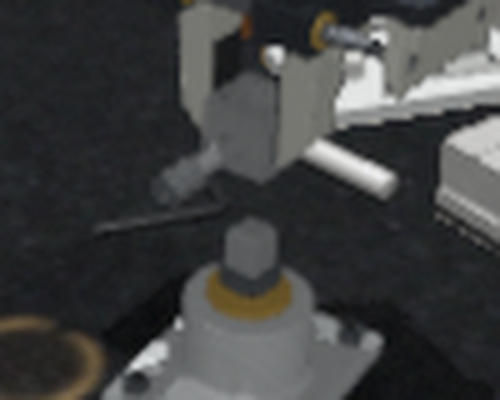

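The side crop shows the held wrench above the tap: hub bottom front corner at (262,183), left edge at x=205; drive sides at x=225 and 278, top at y=215.

Run:
```python
from h import *
s=cam("side");x,y=.4718,-.0484
def sq(h,z,yaw):
    a=np.radians(yaw+45+90*np.arange(4));return np.c_[x+h*2**.5*np.cos(a),y+h*2**.5*np.sin(a),np.full(4,z)]
f=lambda P:((proj(s,P)-[295,190]+.5)*5-.5).round(1)
print("hub bottom",f(sq(.016,.1232,29.5)).tolist());print("hub top",f(sq(.016,.1532,29.5)).tolist())
for yw in (22,28,34): print("drive",yw,f(sq(.008,.084,yw)).tolist(),f(sq(.008,.068,yw)).tolist(),f(sq(.006,.087,yw)).tolist())
fr=s["frame"][236:246,337:354];print(cv2.cvtColor(fr,cv2.COLOR_BGR2GRAY))
```

```text
hub bottom [[245.5, 129.1], [203.1, 157.7], [263.8, 182.3], [305.4, 152.3]]
hub top [[248.2, 69.9], [205.2, 97.4], [267.1, 121.1], [309.3, 92.4]]
drive 22 [[249.5, 216.6], [225.3, 230.0], [251.8, 244.6], [276.0, 230.8]] [[248.1, 246.2], [224.0, 259.8], [250.3, 274.6], [274.3, 260.6]] [[250.1, 214.4], [231.9, 224.5], [251.8, 235.3], [270.0, 225.1]]
drive 28 [[246.9, 216.6], [225.5, 231.5], [254.5, 244.5], [275.7, 229.4]] [[245.5, 246.2], [224.3, 261.3], [252.9, 274.6], [274.0, 259.1]] [[248.1, 214.4], [232.1, 225.6], [253.8, 235.3], [269.8, 224.0]]
drive 34 [[244.3, 216.8], [226.0, 232.9], [257.1, 244.3], [275.2, 227.9]] [[242.9, 246.4], [224.8, 262.8], [255.5, 274.4], [273.4, 257.7]] [[246.2, 214.6], [232.4, 226.6], [255.8, 235.1], [269.4, 222.9]]
[[ 36  39  39  69  92  96  93  88  86  87  89  93  85  55  34  34  33]
 [ 36  36  35  82  94  95  96  94  92  92  92  92  89  59  32  34  36]
 [ 35  34  37  81  92  92  94  96  97  94  92  88  88  58  32  34  35]
 [ 34  37  40  82  92  92  93  93  94  92  89  87  86  57  32  36  38]
 [ 35  37  42  83  92  91  92  93  93  90  89  89  86  56  35  36  35]
 [ 35  37  47  84  92  92  91  93  93  90  89  88  81  55  36  34  36]
 [ 57  57  54  81  91  92  92  93  92  89  88  88  77  52  40  37  39]
 [ 90  79  55  66  79  86  92  92  92  90  85  79  62  47  60  63  51]
 [ 95  73  52  46  53  67  80  88  91  86  70  52  46  47  75  91  82]
 [ 86  70  51  47  47  45  52  67  77  67  52  47  48  49  72  96 104]]
```

Call:
servo_tool:
  targets:
    - [[0, 0, 0.008], [0, 0, 0]]
    - [[0, 0, 0.008], [0, 0, 0]]
    - [[0, 0, 0.006], [0, 0, 0]]
    - [[0, 0, 0.005], [0, 0, 0]]
    - [[0, 0, 0.005], [0, 0, 0]]
    - [[0, 0, 0.003], [0, 0, 0]]
    - [[0, 0, 0.002], [0, 0, 0]]
    - [[0, 0, 0.002], [0, 0, 0]]
    - [[0, 0, 0.001], [0, 0, 0]]
    - [[0, 0, 0], [0, 0, 0]]

```text
time_s: 8.55
eef_pos: [0.4723, -0.0488, 0.0899]
tcp_rot: [[-0.869, -0.494, 0.001], [-0.494, 0.869, -0.0], [-0.001, -0.001, -1.0]]
ft_force: [0.9, -1.3, -4.7]
grip_width: 0.0321
gripper_force: 30.0
```

```bash
python3 -c "
from h import *
need(.4718,-.0484,.074,120)"
```

```text
t 8.55 p [ 0.4723 -0.0488  0.0899] yhead 119.6 tilt [ 0.001  -0.0003] q [ 0.35  0.38 -0.36  2.09  0.2   0.7   1.95] F [ 0.9 -1.3 -4.7] M [-0.231 -0.217 -0.01 ] w 0.0321 29.999377615749836
tool shift [0.0003 0.0006 0.0159] rz -0.0067 tilt fix [-0.0007  0.0007 -0.    ]
```

Call:
servo_tool:
  targets:
    - [[0, 0, 0.0005], [0, 0, 0]]
    - [[0, 0, 0.0005], [0, 0, 0]]
    - [[0, 0, 0.0005], [0, 0, 0]]
    - [[0, 0, 0.0005], [0, 0, 0]]
    - [[0, 0, 0.0005], [0, 0, 0]]
    - [[0, 0, 0.0005], [0, 0, 0]]
    - [[0, 0, 0.0005], [0, 0, 0]]
    - [[0, 0, 0.0005], [0, 0, 0]]
    - [[0, 0, 0], [0, 0, 0]]
    - [[0, 0, 0], [0, 0, 0]]

```text
time_s: 9.55
eef_pos: [0.4722, -0.0487, 0.0858]
tcp_rot: [[-0.869, -0.494, 0.001], [-0.494, 0.869, -0.0], [-0.001, -0.001, -1.0]]
ft_force: [3.5, -4.6, -2.9]
grip_width: 0.0313
gripper_force: 30.0
```

```bash
python3 -c "
from h import *
need(.4718,-.0484,.074,120)"
```

```text
t 9.55 p [ 0.4722 -0.0487  0.0858] yhead 119.6 tilt [ 0.0007 -0.0003] q [ 0.35  0.39 -0.35  2.09  0.21  0.69  1.94] F [ 3.5 -4.6 -2.9] M [-0.885 -0.676 -0.01 ] w 0.0313 29.99978832900524
tool shift [0.0002 0.0005 0.0118] rz -0.0066 tilt fix [-0.0006  0.0005  0.    ]
```

Call:
servo_tool:
  targets:
    - [[0, -0.0006, 0], [0, 0, 0]]
    - [[0, 0, 0.001], [0, 0, 0]]
    - [[0, 0, 0.0015], [0, 0, 0]]
    - [[0, 0, 0.0015], [0, 0, 0]]
    - [[0, 0, 0.0015], [0, 0, 0]]
    - [[0, 0, 0.0015], [0, 0, 0]]
    - [[0, 0, 0.0015], [0, 0, 0]]
    - [[0, 0, 0.001], [0, 0, 0]]
    - [[0, 0, 0.001], [0, 0, 0]]
    - [[0, 0, 0], [0, 0, 0]]

```text
time_s: 10.55
eef_pos: [0.4721, -0.0489, 0.075]
tcp_rot: [[-0.869, -0.494, -0.0], [-0.494, 0.869, 0.0], [0.0, 0.0, -1.0]]
ft_force: [2.4, -3.0, -4.1]
grip_width: 0.0317
gripper_force: 30.0
```

```bash
python3 -c "
from h import *
need(.4718,-.0484,.074,120)"
```

```text
t 10.55 p [ 0.4721 -0.0489  0.075 ] yhead 119.6 tilt [-0.0002  0.0001] q [ 0.34  0.41 -0.35  2.1   0.22  0.67  1.94] F [ 2.4 -3.  -4.1] M [-0.723 -0.573 -0.041] w 0.0317 29.999491050839424
tool shift [-0.      0.0006  0.001 ] rz -0.0064 tilt fix [ 0.0001 -0.0001  0.    ]
```

Call:
servo_tool:
  targets:
    - [[0, -0.0004, 0.0003], [0, 0, 0]]
    - [[0, 0, 0.0003], [0, 0, 0]]
    - [[0, 0, 0.0003], [0, 0, 0]]
    - [[0, 0, 0.0003], [0, 0, 0]]
    - [[0, 0, 0.0003], [0, 0, 0]]
    - [[0, 0, 0], [0, 0, 0]]
    - [[0, 0, 0], [0, 0, 0]]
    - [[0, 0, 0], [0, 0, 0]]
    - [[0, 0, 0], [0, 0, 0]]
    - [[0, 0, 0], [0, 0, 0]]

```text
time_s: 11.55
eef_pos: [0.4721, -0.0491, 0.0736]
tcp_rot: [[-0.869, -0.495, -0.0], [-0.495, 0.869, 0.0], [0.0, 0.0, -1.0]]
ft_force: [0.2, -1.6, -2.4]
grip_width: 0.0317
gripper_force: 30.0
```

```bash
python3 -c "
from h import *
need(.4718,-.0484,.074,120)"
```

```text
t 11.55 p [ 0.4721 -0.0491  0.0736] yhead 119.6 tilt [-0.0005  0.0002] q [ 0.34  0.41 -0.35  2.1   0.22  0.66  1.93] F [ 0.2 -1.6 -2.4] M [-0.233 -0.136 -0.016] w 0.0317 29.999447129666805
tool shift [-0.0001  0.0007 -0.0004] rz -0.0063 tilt fix [ 0.0004 -0.0003  0.    ]
```

Call:
servo_tool:
  targets:
    - [[0, 0, 5e-05], [0, 0, 0.05]]
    - [[0, 0, 5e-05], [0, 0, 0.1]]
    - [[0, 0, 5e-05], [0, 0, 0.11]]
    - [[0, 0, 5e-05], [0, 0, 0.11]]
    - [[0, 0, 5e-05], [0, 0, 0.11]]
    - [[0, 0, 5e-05], [0, 0, 0.11]]
    - [[0, 0, 5e-05], [0, 0, 0.11]]
    - [[0, 0, 5e-05], [0, 0, 0.11]]
    - [[0, 0, 5e-05], [0, 0, 0.11]]
    - [[0, 0, 5e-05], [0, 0, 0.11]]

```text
time_s: 12.55
eef_pos: [0.4726, -0.0509, 0.0733]
tcp_rot: [[-0.869, 0.495, 0.001], [0.495, 0.869, -0.002], [-0.001, -0.001, -1.0]]
ft_force: [0.7, -6.6, -2.8]
grip_width: 0.0313
gripper_force: 30.0
```

```bash
python3 -c "
from h import *
need(.4721,-.0491,.0736,119.6)"
```

```text
t 12.55 p [ 0.4726 -0.0509  0.0733] yhead 60.3 tilt [ 0.0007 -0.0017] q [ 0.14  0.39 -0.1   2.11  0.07  0.64  1.04] F [ 0.7 -6.6 -2.8] M [-1.498 -0.302  0.182] w 0.0313 30.002895444631577
tool shift [ 0.0014  0.0013 -0.0003] rz -1.0344 tilt fix [-0.0012  0.0014  0.    ]
```

Call:
servo_tool:
  targets:
    - [[0, 0, 5e-05], [0, 0, 0.11]]
    - [[0, 0, 5e-05], [0, 0, 0.11]]
    - [[0, 0, 5e-05], [0, 0, 0.11]]
    - [[0, 0, 5e-05], [0, 0, 0.11]]
    - [[0, 0, 5e-05], [0, 0, 0.11]]
    - [[0, 0, 5e-05], [0, 0, 0.11]]
    - [[0, 0, 5e-05], [0, 0, 0.11]]
    - [[0, 0, 5e-05], [0, 0, 0.11]]
    - [[0, 0, 5e-05], [0, 0, 0.11]]
    - [[0, 0, 5e-05], [0, 0, 0.11]]

```text
time_s: 13.55
eef_pos: [0.4713, -0.0517, 0.0727]
tcp_rot: [[0.048, 0.999, -0.002], [0.999, -0.048, -0.002], [-0.002, -0.002, -1.0]]
ft_force: [-1.7, -7.7, 2.2]
grip_width: 0.0318
gripper_force: 30.0
```

Call:
servo_tool:
  targets:
    - [[0, 0, 5e-05], [0, 0, 0.11]]
    - [[0, 0, 5e-05], [0, 0, 0.11]]
    - [[0, 0, 5e-05], [0, 0, 0.11]]
    - [[0, 0, 5e-05], [0, 0, 0.11]]
    - [[0, 0, 5e-05], [0, 0, 0.11]]
    - [[0, 0, 5e-05], [0, 0, 0.11]]
    - [[0, 0, 5e-05], [0, 0, 0.11]]
    - [[0, 0, 5e-05], [0, 0, 0.11]]
    - [[0, 0, 5e-05], [0, 0, 0.08]]
    - [[0, 0, 0], [0, 0, 0.04]]

```text
time_s: 14.55
eef_pos: [0.4701, -0.0511, 0.0723]
tcp_rot: [[0.865, 0.501, -0.004], [0.501, -0.865, -0.001], [-0.004, -0.001, -1.0]]
ft_force: [-5.4, -6.4, 8.0]
grip_width: 0.032
gripper_force: 30.0
```

Call:
servo_tool:
  targets:
    - [[0, 0, 0], [0, 0, 0]]
    - [[0, 0, 0], [0, 0, 0]]
    - [[0, 0, 0], [0, 0, 0]]
    - [[0, 0, 0], [0, 0, 0]]
    - [[0, 0, 0], [0, 0, 0]]
    - [[0, 0, 0], [0, 0, 0]]
    - [[0, 0, 0], [0, 0, 0]]
    - [[0, 0, 0], [0, 0, 0]]
    - [[0, 0, 0], [0, 0, 0]]
    - [[0, 0, 0], [0, 0, 0]]

```text
time_s: 15.55
eef_pos: [0.47, -0.051, 0.0723]
tcp_rot: [[0.864, 0.503, -0.004], [0.503, -0.864, -0.001], [-0.004, -0.001, -1.0]]
ft_force: [-6.6, -6.6, 7.0]
grip_width: 0.0316
gripper_force: 30.0
```

```bash
python3 -c "
from h import *
need(.4721,-.0491,.0736,119.6)"
```

```text
t 15.55 p [ 0.47   -0.051   0.0723] yhead -59.8 tilt [-0.0037 -0.001 ] q [-0.29  0.42  0.4   2.12 -0.26  0.65 -0.75] F [-6.6 -6.6  7. ] M [-1.505  1.442  0.025] w 0.0316 30.00129908323288
tool shift [ 0.0027 -0.0006 -0.0014] rz -3.1308 tilt fix [-0.001   0.0037 -0.    ]
```

Call:
servo_tool:
  targets:
    - [[0, 0, -0.0003], [0, 0, -0.06]]
    - [[0, 0, -5e-05], [0, 0, -0.11]]
    - [[0, 0, -5e-05], [0, 0, -0.11]]
    - [[0, 0, -5e-05], [0, 0, -0.11]]
    - [[0, 0, -5e-05], [0, 0, -0.11]]
    - [[0, 0, -5e-05], [0, 0, -0.11]]
    - [[0, 0, -5e-05], [0, 0, -0.11]]
    - [[0, 0, -5e-05], [0, 0, -0.11]]
    - [[0, 0, -5e-05], [0, 0, -0.11]]
    - [[0, 0, -5e-05], [0, 0, -0.11]]

```text
time_s: 16.55
eef_pos: [0.4712, -0.0517, 0.0727]
tcp_rot: [[-0.01, 1.0, -0.002], [1.0, 0.01, -0.002], [-0.002, -0.002, -1.0]]
ft_force: [0.8, -8.5, -2.4]
grip_width: 0.0319
gripper_force: 30.0
```

Call:
servo_tool:
  targets:
    - [[0, 0, -5e-05], [0, 0, -0.11]]
    - [[0, 0, -5e-05], [0, 0, -0.11]]
    - [[0, 0, -5e-05], [0, 0, -0.11]]
    - [[0, 0, -5e-05], [0, 0, -0.11]]
    - [[0, 0, -5e-05], [0, 0, -0.11]]
    - [[0, 0, 0], [0, 0, -0.06]]
    - [[0, 0, 0], [0, 0, 0]]
    - [[0, 0, 0], [0, 0, 0]]
    - [[0, 0, 0], [0, 0, 0]]
    - [[0, 0, 0], [0, 0, 0]]

```text
time_s: 17.55
eef_pos: [0.4721, -0.0514, 0.073]
tcp_rot: [[-0.578, 0.816, -0.0], [0.816, 0.578, -0.002], [-0.001, -0.001, -1.0]]
ft_force: [1.5, -7.3, -5.2]
grip_width: 0.0317
gripper_force: 30.0
```

```bash
python3 -c "
from h import *
need(.471,-.050,.0736,119.6)"
```

```text
t 17.55 p [ 0.4721 -0.0514  0.073 ] yhead 35.3 tilt [-0.0002 -0.0019] q [0.05 0.39 0.   2.11 0.   0.64 0.66] F [ 1.5 -7.3 -5.2] M [-1.697 -0.335 -0.053] w 0.0317 30.000160820782185
tool shift [ 0.0018 -0.0001 -0.0006] rz -1.4712 tilt fix [-0.0013  0.0015  0.    ]
```

Call:
servo_tool:
  targets:
    - [[-0.0006, -0.0004, 5e-05], [0, 0, 0.06]]
    - [[0, 0, 5e-05], [0, 0, 0.11]]
    - [[0, 0, 5e-05], [0, 0, 0.11]]
    - [[0, 0, 5e-05], [0, 0, 0.11]]
    - [[0, 0, 5e-05], [0, 0, 0.11]]
    - [[0, 0, 5e-05], [0, 0, 0.11]]
    - [[0, 0, 5e-05], [0, 0, 0.11]]
    - [[0, 0, 5e-05], [0, 0, 0.11]]
    - [[0, 0, 5e-05], [0, 0, 0.11]]
    - [[0, 0, 5e-05], [0, 0, 0.11]]

```text
time_s: 18.55
eef_pos: [0.4707, -0.0516, 0.0726]
tcp_rot: [[0.423, 0.906, -0.003], [0.906, -0.423, -0.001], [-0.002, -0.002, -1.0]]
ft_force: [-3.5, -6.1, 2.8]
grip_width: 0.0317
gripper_force: 30.0
```

Call:
servo_tool:
  targets:
    - [[0, 0, 5e-05], [0, 0, 0.11]]
    - [[0, 0, 5e-05], [0, 0, 0.11]]
    - [[0, 0, 5e-05], [0, 0, 0.11]]
    - [[0, 0, 5e-05], [0, 0, 0.11]]
    - [[0, 0, 5e-05], [0, 0, 0.11]]
    - [[0, 0, 5e-05], [0, 0, 0.11]]
    - [[0, 0, 5e-05], [0, 0, 0.11]]
    - [[0, 0, 5e-05], [0, 0, 0.11]]
    - [[0, 0, 5e-05], [0, 0, 0.11]]
    - [[0, 0, 5e-05], [0, 0, 0.11]]

```text
time_s: 19.55
eef_pos: [0.4698, -0.0504, 0.0721]
tcp_rot: [[0.999, 0.034, -0.004], [0.034, -0.999, 0.0], [-0.004, -0.001, -1.0]]
ft_force: [-6.5, -3.2, 6.9]
grip_width: 0.0318
gripper_force: 30.0
```

Call:
servo_tool:
  targets:
    - [[0, 0, 5e-05], [0, 0, 0.11]]
    - [[0, 0, 5e-05], [0, 0, 0.11]]
    - [[0, 0, 5e-05], [0, 0, 0.11]]
    - [[0, 0, 5e-05], [0, 0, 0.11]]
    - [[0, 0, 5e-05], [0, 0, 0.11]]
    - [[0, 0, 5e-05], [0, 0, 0.11]]
    - [[0, 0, 5e-05], [0, 0, 0.11]]
    - [[0, 0, 5e-05], [0, 0, 0.11]]
    - [[0, 0, 0], [0, 0, 0.06]]
    - [[0, 0, 0], [0, 0, 0]]

```text
time_s: 20.55
eef_pos: [0.4704, -0.0491, 0.0717]
tcp_rot: [[0.62, -0.785, -0.004], [-0.785, -0.62, 0.002], [-0.004, 0.002, -1.0]]
ft_force: [-4.8, 1.0, 7.9]
grip_width: 0.0322
gripper_force: 30.0
```

```bash
python3 -c "
from h import *
need(.471,-.050,.0736,119.6)"
```

```text
t 20.55 p [ 0.4704 -0.0491  0.0717] yhead -141.7 tilt [-0.0037  0.0017] q [-0.57  0.5   0.75  2.13 -0.53  0.71 -1.93] F [-4.8  1.   7.9] M [-0.14   1.317 -0.021] w 0.0322 30.00074565410614
tool shift [ 0.0011  0.     -0.0019] rz 1.7228 tilt fix [0.0019 0.0037 0.    ]
```

Call:
servo_tool:
  targets:
    - [[0, 0, -0.0003], [0, 0, -0.06]]
    - [[0, 0, -5e-05], [0, 0, -0.11]]
    - [[0, 0, -5e-05], [0, 0, -0.11]]
    - [[0, 0, -5e-05], [0, 0, -0.11]]
    - [[0, 0, -5e-05], [0, 0, -0.11]]
    - [[0, 0, -5e-05], [0, 0, -0.11]]
    - [[0, 0, -5e-05], [0, 0, -0.11]]
    - [[0, 0, -5e-05], [0, 0, -0.11]]
    - [[0, 0, -5e-05], [0, 0, -0.11]]
    - [[0, 0, -5e-05], [0, 0, -0.11]]

```text
time_s: 21.55
eef_pos: [0.4698, -0.0505, 0.0721]
tcp_rot: [[0.988, 0.152, -0.004], [0.152, -0.988, 0.0], [-0.004, -0.001, -1.0]]
ft_force: [-4.5, -2.8, 2.1]
grip_width: 0.0316
gripper_force: 30.0
```

Call:
servo_tool:
  targets:
    - [[0, 0, -5e-05], [0, 0, -0.11]]
    - [[0, 0, -5e-05], [0, 0, -0.11]]
    - [[0, 0, -5e-05], [0, 0, -0.11]]
    - [[0, 0, -5e-05], [0, 0, -0.11]]
    - [[0, 0, -5e-05], [0, 0, -0.11]]
    - [[0, 0, 0], [0, 0, -0.06]]
    - [[0, 0, 0], [0, 0, 0]]
    - [[0, 0, 0], [0, 0, 0]]
    - [[0, 0, 0], [0, 0, 0]]
    - [[0, 0, 0], [0, 0, 0]]

```text
time_s: 22.55
eef_pos: [0.4702, -0.0513, 0.0724]
tcp_rot: [[0.727, 0.687, -0.004], [0.687, -0.727, -0.001], [-0.003, -0.002, -1.0]]
ft_force: [-4.5, -5.7, 1.0]
grip_width: 0.0318
gripper_force: 30.0
```

Call:
servo_tool:
  targets:
    - [[0, 0, 0], [0, 0, 0]]
    - [[0, 0, 0], [0, 0, 0]]
    - [[0, 0, 0], [0, 0, 0]]
    - [[0, 0, 0], [0, 0, 0]]
    - [[0, 0, 0], [0, 0, 0]]
    - [[0, 0, 0], [0, 0, 0]]
    - [[0, 0, 0], [0, 0, 0]]
    - [[0, 0, 0], [0, 0, 0]]
    - [[0, 0, 0], [0, 0, 0]]
    - [[0, 0, 0], [0, 0, 0]]
  grip: 0

```text
time_s: 23.55
eef_pos: [0.4724, -0.05, 0.0729]
tcp_rot: [[0.726, 0.688, -0.0], [0.688, -0.726, 0.0], [0.0, -0.0, -1.0]]
ft_force: [-0.2, -0.7, -0.5]
grip_width: 0.0916
gripper_force: 0.0
```

```bash
python3 -c "
from h import *
need(.471,-.050,.0736,119.6)"
```

```text
t 23.55 p [ 0.4724 -0.05    0.0729] yhead -46.5 tilt [-0.  0.] q [-0.24  0.41  0.34  2.12 -0.22  0.65 -0.56] F [-0.2 -0.7 -0.5] M [-0.034  0.087  0.029] w 0.0916 0.0
tool shift [-0.001  -0.0009 -0.0007] rz -2.8994 tilt fix [-0. -0. -0.]
```

Call:
servo_tool:
  targets:
    - [[0, 0, -0.008], [0, 0, 0]]
    - [[0, 0, -0.008], [0, 0, 0]]
    - [[0, 0, -0.008], [0, 0, 0]]
    - [[0, 0, -0.008], [0, 0, 0]]
    - [[0, 0, 0], [0, 0, 0]]
    - [[0, 0, 0], [0, 0, -0.08]]
    - [[0, 0, 0], [0, 0, -0.13]]
    - [[0, 0, 0], [0, 0, -0.14]]
    - [[0, 0, 0], [0, 0, -0.14]]
    - [[0, 0, 0], [0, 0, -0.14]]

```text
time_s: 24.55
eef_pos: [0.4723, -0.0499, 0.1048]
tcp_rot: [[0.175, 0.985, -0.0], [0.985, -0.175, 0.0], [0.0, -0.0, -1.0]]
ft_force: [-0.2, -0.3, 0.4]
grip_width: 0.0916
gripper_force: 0.0
```

Call:
servo_tool:
  targets:
    - [[0, 0, 0], [0, 0, -0.14]]
    - [[0, 0, 0], [0, 0, -0.14]]
    - [[0, 0, 0], [0, 0, -0.14]]
    - [[0, 0, 0], [0, 0, -0.14]]
    - [[0, 0, 0], [0, 0, -0.14]]
    - [[0, 0, 0], [0, 0, -0.14]]
    - [[0, 0, 0], [0, 0, -0.14]]
    - [[0, 0, 0], [0, 0, -0.14]]
    - [[0, 0, 0], [0, 0, -0.14]]
    - [[0, 0, 0], [0, 0, -0.14]]

```text
time_s: 25.55
eef_pos: [0.4722, -0.05, 0.1048]
tcp_rot: [[-0.94, 0.34, -0.0], [0.34, 0.94, 0.0], [0.0, -0.0, -1.0]]
ft_force: [0.7, 0.1, -0.7]
grip_width: 0.0917
gripper_force: 0.0
```

Call:
servo_tool:
  targets:
    - [[0, 0, 0], [0, 0, -0.14]]
    - [[0, 0, 0], [0, 0, -0.14]]
    - [[0, 0, 0], [0, 0, -0.14]]
    - [[0, 0, 0], [0, 0, -0.14]]
    - [[0, 0, 0], [0, 0, -0.14]]
    - [[0, 0, 0], [0, 0, -0.14]]
    - [[0, 0, 0], [0, 0, -0.14]]
    - [[0, 0, 0], [0, 0, -0.13]]
    - [[0, 0, 0], [0, 0, 0]]
    - [[0, 0, 0], [0, 0, 0]]

```text
time_s: 26.55
eef_pos: [0.4722, -0.0501, 0.1048]
tcp_rot: [[-0.729, -0.684, -0.0], [-0.684, 0.729, 0.0], [0.0, 0.0, -1.0]]
ft_force: [-0.4, 0.3, -0.6]
grip_width: 0.0918
gripper_force: 0.0
```

Run:
```python
from h import *
need(.471,-.0502,.0729,133.5)
s=cam("side")
cv2.imwrite("pics/z5.png",cv2.resize(s["frame"][190:270,295:395],None,fx=5,fy=5,interpolation=cv2.INTER_LANCZOS4))
```

```text
t 26.55 p [ 0.4722 -0.0501  0.1048] yhead 133.2 tilt [-0.0002  0.0002] q [ 0.31  0.35 -0.31  2.08  0.16  0.73  2.23] F [-0.4  0.3 -0.6] M [ 0.098  0.063 -0.014] w 0.0918 0.0
tool shift [0.001  0.0008 0.0319] rz -0.0058 tilt fix [ 0.0003 -0.      0.    ]
```

View pics/z5.png

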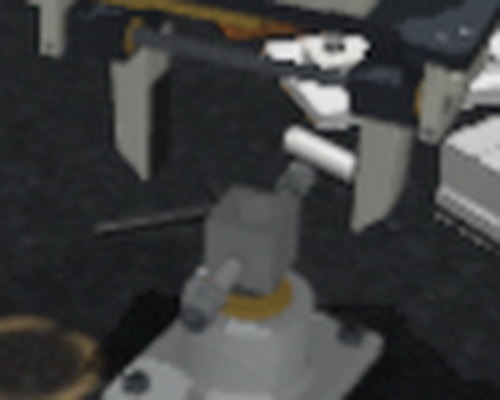

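The crop shows the wrench sitting down on the tap, hub at (250,245), with the open fingers either side (145,170) and (365,220) and clear.

Call:
servo_tool:
  targets:
    - [[0.001, 0.0008, 0], [0, 0, 0]]
    - [[0, 0, 0.005], [0, 0, 0]]
    - [[0, 0, 0.006], [0, 0, 0]]
    - [[0, 0, 0.006], [0, 0, 0]]
    - [[0, 0, 0.005], [0, 0, 0]]
    - [[0, 0, 0.004], [0, 0, 0]]
    - [[0, 0, 0.003], [0, 0, 0]]
    - [[0, 0, 0.003], [0, 0, 0]]
    - [[0, 0, 0], [0, 0, 0]]
    - [[0, 0, 0], [0, 0, 0]]

```text
time_s: 27.6
eef_pos: [0.4711, -0.0501, 0.0729]
tcp_rot: [[-0.727, -0.687, -0.0], [-0.687, 0.727, 0.0], [-0.0, 0.0, -1.0]]
ft_force: [0.9, 0.1, 0.8]
grip_width: 0.092
gripper_force: 0.0
```

Call:
servo_tool:
  targets:
    - [[0, 0, 0], [0, 0, 0]]
    - [[0, 0, 0], [0, 0, 0]]
    - [[0, 0, 0], [0, 0, 0]]
    - [[0, 0, 0], [0, 0, 0]]
    - [[0, 0, 0], [0, 0, 0]]
    - [[0, 0, 0], [0, 0, 0]]
    - [[0, 0, 0], [0, 0, 0]]
    - [[0, 0, 0], [0, 0, 0]]
    - [[0, 0, 0], [0, 0, 0]]
    - [[0, 0, 0], [0, 0, 0]]
  grip: 255

```text
time_s: 28.6
eef_pos: [0.4712, -0.0502, 0.0729]
tcp_rot: [[-0.727, -0.687, 0.0], [-0.687, 0.727, -0.0], [-0.0, -0.0, -1.0]]
ft_force: [0.6, -1.1, -0.0]
grip_width: 0.0318
gripper_force: 30.0
```

```bash
python3 -c "
from h import *
need(.471,-.0502,.0729,133.2)"
```

```text
t 28.6 p [ 0.4712 -0.0502  0.0729] yhead 133.4 tilt [ 0.0002 -0.0001] q [ 0.3   0.41 -0.29  2.1   0.19  0.66  2.21] F [ 0.6 -1.1 -0. ] M [-0.001 -0.028 -0.114] w 0.0318 29.958402001066133
tool shift [ 0.0001  0.0001 -0.    ] rz 0.003 tilt fix [-0.0002  0.0001  0.    ]
```

Call:
servo_tool:
  targets:
    - [[0, 0, 5e-05], [0, 0, 0.06]]
    - [[0, 0, 5e-05], [0, 0, 0.11]]
    - [[0, 0, 5e-05], [0, 0, 0.11]]
    - [[0, 0, 5e-05], [0, 0, 0.11]]
    - [[0, 0, 5e-05], [0, 0, 0.11]]
    - [[0, 0, 5e-05], [0, 0, 0.11]]
    - [[0, 0, 5e-05], [0, 0, 0.11]]
    - [[0, 0, 5e-05], [0, 0, 0.11]]
    - [[0, 0, 5e-05], [0, 0, 0.11]]
    - [[0, 0, 5e-05], [0, 0, 0.11]]

```text
time_s: 29.6
eef_pos: [0.4713, -0.0503, 0.0726]
tcp_rot: [[-0.956, 0.292, 0.001], [0.292, 0.956, -0.0], [-0.001, -0.0, -1.0]]
ft_force: [-0.3, -1.5, 1.8]
grip_width: 0.0318
gripper_force: 29.9
```

Call:
servo_tool:
  targets:
    - [[0, 0, 5e-05], [0, 0, 0.11]]
    - [[0, 0, 5e-05], [0, 0, 0.11]]
    - [[0, 0, 5e-05], [0, 0, 0.11]]
    - [[0, 0, 5e-05], [0, 0, 0.11]]
    - [[0, 0, 5e-05], [0, 0, 0.11]]
    - [[0, 0, 5e-05], [0, 0, 0.11]]
    - [[0, 0, 5e-05], [0, 0, 0.11]]
    - [[0, 0, 5e-05], [0, 0, 0.11]]
    - [[0, 0, 5e-05], [0, 0, 0.11]]
    - [[0, 0, 5e-05], [0, 0, 0.11]]

```text
time_s: 30.6
eef_pos: [0.4713, -0.0504, 0.0721]
tcp_rot: [[-0.173, 0.985, 0.0], [0.985, 0.173, -0.0], [-0.0, 0.0, -1.0]]
ft_force: [-0.7, -1.3, 2.1]
grip_width: 0.0318
gripper_force: 29.9
```

Call:
servo_tool:
  targets:
    - [[0, 0, 2e-05], [0, 0, 0.05]]
    - [[0, 0, 2e-05], [0, 0, 0.05]]
    - [[0, 0, 1e-05], [0, 0, 0.02]]
    - [[0, 0, 1e-05], [0, 0, 0.02]]
    - [[0, 0, 1e-05], [0, 0, 0.02]]
    - [[0, 0, 1e-05], [0, 0, 0.015]]
    - [[0, 0, 1e-05], [0, 0, 0.015]]
    - [[0, 0, 1e-05], [0, 0, 0.015]]
    - [[0, 0, 1e-05], [0, 0, 0.01]]
    - [[0, 0, 1e-05], [0, 0, 0.01]]

```text
time_s: 31.6
eef_pos: [0.4713, -0.0504, 0.0719]
tcp_rot: [[0.048, 0.999, 0.0], [0.999, -0.048, -0.0], [-0.0, 0.0, -1.0]]
ft_force: [-1.3, -3.3, 6.3]
grip_width: 0.0321
gripper_force: 29.9
```

```bash
python3 -c "
from h import *
need(.471,-.0502,.072,-13.4)"
```

```text
t 31.6 p [ 0.4713 -0.0504  0.0719] yhead -2.7 tilt [ 0.0005 -0.0002] q [-0.18  0.4   0.27  2.12 -0.18  0.64  0.16] F [-1.3 -3.3  6.3] M [-0.739  0.162  0.167] w 0.0321 29.947349885478616
tool shift [ 0.0002 -0.0003 -0.0001] rz 0.1859 tilt fix [0.0005 0.0002 0.    ]
```

Call:
servo_tool:
  targets:
    - [[0, 0, 1e-05], [0, 0, 0.02]]
    - [[0, 0, 1e-05], [0, 0, 0.02]]
    - [[0, 0, 1e-05], [0, 0, 0.02]]
    - [[0, 0, 1e-05], [0, 0, 0.02]]
    - [[0, 0, 1e-05], [0, 0, 0.02]]
    - [[0, 0, 1e-05], [0, 0, 0.02]]
    - [[0, 0, 1e-05], [0, 0, 0.02]]
    - [[0, 0, 1e-05], [0, 0, 0.02]]
    - [[0, 0, 1e-05], [0, 0, 0.02]]
    - [[0, 0, 1e-05], [0, 0, 0.02]]

```text
time_s: 32.6
eef_pos: [0.4713, -0.0504, 0.0719]
tcp_rot: [[0.246, 0.969, 0.0], [0.969, -0.246, -0.0], [-0.0, 0.0, -1.0]]
ft_force: [-1.1, -3.3, 5.5]
grip_width: 0.0318
gripper_force: 29.9
```

```bash
python3 -c "
from h import *
st()"
```

```text
t 32.6 p [ 0.4713 -0.0504  0.0719] yhead -14.2 tilt [ 0.0004 -0.0002] q [-0.22  0.41  0.32  2.12 -0.21  0.64 -0.01] F [-1.1 -3.3  5.5] M [-0.697  0.26   0.124] w 0.0318 29.947023172862828
```

Call:
servo_tool:
  targets:
    - [[0, 0, 1e-05], [0, 0, 0.01]]
    - [[0, 0, 1e-05], [0, 0, 0.01]]
    - [[0, 0, 1e-05], [0, 0, 0.01]]
    - [[0, 0, 1e-05], [0, 0, 0.01]]
    - [[0, 0, 1e-05], [0, 0, 0.01]]
    - [[0, 0, 1e-05], [0, 0, 0.01]]
    - [[0, 0, 1e-05], [0, 0, 0.01]]
    - [[0, 0, 1e-05], [0, 0, 0.01]]
    - [[0, 0, 1e-05], [0, 0, 0.01]]
    - [[0, 0, 1e-05], [0, 0, 0.01]]

```text
time_s: 33.6
eef_pos: [0.4713, -0.0504, 0.0718]
tcp_rot: [[0.341, 0.94, 0.0], [0.94, -0.341, -0.0], [0.0, 0.0, -1.0]]
ft_force: [-1.3, -2.8, 7.2]
grip_width: 0.0317
gripper_force: 29.9
```

```bash
python3 -c "
from h import *
st()"
```

```text
t 33.6 p [ 0.4713 -0.0504  0.0718] yhead -19.9 tilt [ 0.0005 -0.0001] q [-0.24  0.41  0.35  2.12 -0.23  0.64 -0.09] F [-1.3 -2.8  7.2] M [-0.682  0.335  0.231] w 0.0317 29.94716266170144
```

Call:
servo_tool:
  targets:
    - [[0, 0, 0], [0, 0, 0.008]]
    - [[0, 0, 0], [0, 0, 0.008]]
    - [[0, 0, 0], [0, 0, 0.008]]
    - [[0, 0, 0], [0, 0, 0.008]]
    - [[0, 0, 0], [0, 0, 0.008]]
    - [[0, 0, 0], [0, 0, 0.008]]
    - [[0, 0, 0], [0, 0, 0.008]]
    - [[0, 0, 0], [0, 0, 0.008]]
    - [[0, 0, 0], [0, 0, 0]]
    - [[0, 0, 0], [0, 0, 0]]

```text
time_s: 34.6
eef_pos: [0.4713, -0.0504, 0.0718]
tcp_rot: [[0.4, 0.916, 0.0], [0.916, -0.4, -0.0], [0.0, 0.0, -1.0]]
ft_force: [-0.6, -2.5, 6.5]
grip_width: 0.0319
gripper_force: 29.9
```

```bash
python3 -c "
from h import *
st()"
```

```text
t 34.6 p [ 0.4713 -0.0504  0.0718] yhead -23.6 tilt [ 0.0005 -0.0002] q [-0.25  0.41  0.36  2.12 -0.24  0.64 -0.14] F [-0.6 -2.5  6.5] M [-0.744  0.342  0.195] w 0.0319 29.947950965724885
```

Call:
servo_tool:
  targets:
    - [[0, 0, 0], [0, 0, 0.008]]
    - [[0, 0, 0], [0, 0, 0.008]]
    - [[0, 0, 0], [0, 0, 0.008]]
    - [[0, 0, 0], [0, 0, 0.008]]
    - [[0, 0, 0], [0, 0, 0.008]]
    - [[0, 0, 0], [0, 0, 0.008]]
    - [[0, 0, 0], [0, 0, 0.008]]
    - [[0, 0, 0], [0, 0, 0.008]]
    - [[0, 0, 0], [0, 0, 0.008]]
    - [[0, 0, 0], [0, 0, 0.008]]

```text
time_s: 35.6
eef_pos: [0.4713, -0.0504, 0.0718]
tcp_rot: [[0.472, 0.881, 0.0], [0.881, -0.472, -0.0], [0.0, 0.0, -1.0]]
ft_force: [-1.0, -1.9, 7.0]
grip_width: 0.0317
gripper_force: 29.9
```

```bash
python3 -c "
from h import *
st()"
```

```text
t 35.6 p [ 0.4713 -0.0504  0.0718] yhead -28.2 tilt [ 0.0005 -0.0002] q [-0.27  0.41  0.38  2.12 -0.25  0.65 -0.21] F [-1.  -1.9  7. ] M [-0.729  0.271  0.123] w 0.0317 29.94677738752216
```

Call:
servo_tool:
  targets:
    - [[0, 0, 0], [0, 0, 0.008]]
    - [[0, 0, 0], [0, 0, 0.008]]
    - [[0, 0, 0], [0, 0, 0.008]]
    - [[0, 0, 0], [0, 0, 0.008]]
    - [[0, 0, 0], [0, 0, 0.008]]
    - [[0, 0, 0], [0, 0, 0.008]]
    - [[0, 0, 0], [0, 0, 0.008]]
    - [[0, 0, 0], [0, 0, 0.008]]
    - [[0, 0, 0], [0, 0, 0.008]]
    - [[0, 0, 0], [0, 0, 0.008]]

```text
time_s: 36.6
eef_pos: [0.4713, -0.0504, 0.0717]
tcp_rot: [[0.541, 0.841, 0.0], [0.841, -0.541, -0.0], [0.0, 0.0, -1.0]]
ft_force: [-1.0, -2.8, 5.7]
grip_width: 0.0319
gripper_force: 29.9
```

```bash
python3 -c "
from h import *
st()"
```

```text
t 36.6 p [ 0.4713 -0.0504  0.0717] yhead -32.8 tilt [ 0.0004 -0.0002] q [-0.29  0.42  0.4   2.12 -0.26  0.65 -0.28] F [-1.  -2.8  5.7] M [-0.772  0.267  0.155] w 0.0319 29.94676232803613
```

Call:
servo_tool:
  targets:
    - [[0, 0, 0], [0, 0, 0.008]]
    - [[0, 0, 0], [0, 0, 0.008]]
    - [[0, 0, 0], [0, 0, 0.008]]
    - [[0, 0, 0], [0, 0, 0.008]]
    - [[0, 0, 0], [0, 0, 0.008]]
    - [[0, 0, 0], [0, 0, 0.008]]
    - [[0, 0, 0], [0, 0, 0.008]]
    - [[0, 0, 0], [0, 0, 0.008]]
    - [[0, 0, 0], [0, 0, 0.008]]
    - [[0, 0, 0], [0, 0, 0.008]]

```text
time_s: 37.6
eef_pos: [0.4713, -0.0504, 0.0717]
tcp_rot: [[0.607, 0.795, 0.0], [0.795, -0.607, -0.0], [0.0, 0.001, -1.0]]
ft_force: [-0.3, -3.0, 6.4]
grip_width: 0.0315
gripper_force: 29.9
```

```bash
python3 -c "
from h import *
st()"
```

```text
t 37.6 p [ 0.4713 -0.0504  0.0717] yhead -37.3 tilt [ 0.0005 -0.0003] q [-0.3   0.42  0.42  2.12 -0.28  0.65 -0.34] F [-0.3 -3.   6.4] M [-0.741  0.243  0.142] w 0.0315 29.946374483406544
```

Call:
servo_tool:
  targets:
    - [[0, 0, 0], [0, 0, 0.008]]
    - [[0, 0, 0], [0, 0, 0.008]]
    - [[0, 0, 0], [0, 0, 0.008]]
    - [[0, 0, 0], [0, 0, 0.008]]
    - [[0, 0, 0], [0, 0, 0.008]]
    - [[0, 0, 0], [0, 0, 0.008]]
    - [[0, 0, 0], [0, 0, 0.008]]
    - [[0, 0, 0], [0, 0, 0.008]]
    - [[0, 0, 0], [0, 0, 0.008]]
    - [[0, 0, 0], [0, 0, 0.008]]

```text
time_s: 38.6
eef_pos: [0.4713, -0.0504, 0.0717]
tcp_rot: [[0.668, 0.744, 0.0], [0.744, -0.668, -0.0], [0.0, 0.001, -1.0]]
ft_force: [-0.3, -2.9, 5.6]
grip_width: 0.0316
gripper_force: 30.0
```

```bash
python3 -c "
from h import *
st()"
```

```text
t 38.6 p [ 0.4713 -0.0504  0.0717] yhead -41.9 tilt [ 0.0004 -0.0003] q [-0.32  0.42  0.44  2.13 -0.29  0.65 -0.41] F [-0.3 -2.9  5.6] M [-0.759  0.2    0.249] w 0.0316 29.951435825787485
```

Call:
servo_tool:
  targets:
    - [[0, 0, 0], [0, 0, 0.007]]
    - [[0, 0, 0], [0, 0, 0.007]]
    - [[0, 0, 0], [0, 0, 0.007]]
    - [[0, 0, 0], [0, 0, 0.007]]
    - [[0, 0, 0], [0, 0, 0.007]]
    - [[0, 0, 0], [0, 0, 0.007]]
    - [[0, 0, 0], [0, 0, 0.007]]
    - [[0, 0, 0], [0, 0, 0.007]]
    - [[0, 0, 0], [0, 0, 0.007]]
    - [[0, 0, 0], [0, 0, 0.007]]

```text
time_s: 39.6
eef_pos: [0.4712, -0.0504, 0.0717]
tcp_rot: [[0.718, 0.696, 0.0], [0.696, -0.718, -0.001], [-0.0, 0.001, -1.0]]
ft_force: [-0.7, -2.6, 5.4]
grip_width: 0.0318
gripper_force: 30.0
```

```bash
python3 -c "
from h import *
st()"
```

```text
t 39.6 p [ 0.4712 -0.0504  0.0717] yhead -45.9 tilt [ 0.0003 -0.0005] q [-0.33  0.43  0.46  2.13 -0.3   0.65 -0.47] F [-0.7 -2.6  5.4] M [-0.776  0.221  0.5  ] w 0.0318 29.970594104379416
```

Call:
servo_tool:
  targets:
    - [[0, 0, 0], [0, 0, 0.01]]
    - [[0, 0, 0], [0, 0, 0.01]]
    - [[0, 0, 0], [0, 0, 0.01]]
    - [[0, 0, 0], [0, 0, 0]]
    - [[0, 0, 0], [0, 0, 0]]
    - [[0, 0, 0], [0, 0, 0]]
    - [[0, 0, 0], [0, 0, 0]]
    - [[0, 0, 0], [0, 0, 0]]
    - [[0, 0, 0], [0, 0, 0]]
    - [[0, 0, 0], [0, 0, 0]]

```text
time_s: 40.6
eef_pos: [0.4713, -0.0504, 0.0717]
tcp_rot: [[0.738, 0.675, 0.0], [0.675, -0.738, -0.001], [-0.0, 0.001, -1.0]]
ft_force: [-0.2, -2.4, 5.8]
grip_width: 0.0319
gripper_force: 30.0
```

```bash
python3 -c "
from h import *
st()"
```

```text
t 40.6 p [ 0.4713 -0.0504  0.0717] yhead -47.6 tilt [ 0.0003 -0.0006] q [-0.34  0.43  0.46  2.13 -0.31  0.65 -0.49] F [-0.2 -2.4  5.8] M [-0.778  0.241  0.547] w 0.0319 29.977099830284715
```

Moment is about 0.4 N m over the running value, so the bottom is felt. I'll ease off and release.

Call:
servo_tool:
  targets:
    - [[0, 0, 0], [0, 0, -0.02]]
    - [[0, 0, 0], [0, 0, -0.02]]
    - [[0, 0, 0], [0, 0, -0.02]]
    - [[0, 0, 0], [0, 0, 0]]
    - [[0, 0, 0], [0, 0, 0]]
    - [[0, 0, 0], [0, 0, 0]]
    - [[0, 0, 0], [0, 0, 0]]
    - [[0, 0, 0], [0, 0, 0]]
    - [[0, 0, 0], [0, 0, 0]]
    - [[0, 0, 0], [0, 0, 0]]

```text
time_s: 41.6
eef_pos: [0.4713, -0.0504, 0.0717]
tcp_rot: [[0.697, 0.717, 0.0], [0.717, -0.697, -0.0], [0.0, 0.0, -1.0]]
ft_force: [-0.4, -2.5, 4.6]
grip_width: 0.0316
gripper_force: 29.9
```

Call:
servo_tool:
  targets:
    - [[0, 0, 0], [0, 0, 0]]
    - [[0, 0, 0], [0, 0, 0]]
    - [[0, 0, 0], [0, 0, 0]]
    - [[0, 0, 0], [0, 0, 0]]
    - [[0, 0, 0], [0, 0, 0]]
    - [[0, 0, 0], [0, 0, 0]]
    - [[0, 0, 0], [0, 0, 0]]
    - [[0, 0, 0], [0, 0, 0]]
    - [[0, 0, 0], [0, 0, 0]]
    - [[0, 0, 0], [0, 0, 0]]
  grip: 0

```text
time_s: 42.6
eef_pos: [0.4711, -0.0501, 0.0716]
tcp_rot: [[0.697, 0.717, 0.0], [0.717, -0.697, 0.0], [0.0, -0.0, -1.0]]
ft_force: [-0.1, 0.6, -0.5]
grip_width: 0.0915
gripper_force: 0.0
```

Call:
servo_tool:
  targets:
    - [[0, 0, -0.005], [0, 0, 0]]
    - [[0, 0, -0.01], [0, 0, 0]]
    - [[0, 0, -0.01], [0, 0, 0]]
    - [[0, 0, -0.01], [0, 0, 0]]
    - [[0, 0, -0.01], [0, 0, 0]]
    - [[0, 0, -0.01], [0, 0, 0]]
    - [[0, 0, -0.01], [0, 0, 0]]
    - [[0, 0, -0.01], [0, 0, 0]]
    - [[0, 0, -0.005], [0, 0, 0]]
    - [[0, 0, 0], [0, 0, 0]]

```text
time_s: 43.6
eef_pos: [0.4717, -0.05, 0.1524]
tcp_rot: [[0.697, 0.717, 0.002], [0.717, -0.697, 0.0], [0.001, 0.001, -1.0]]
ft_force: [0.6, 0.5, 0.4]
grip_width: 0.0913
gripper_force: 0.0
```

Run:
```python
from h import *
st()
s=cam("side")
cv2.imwrite("pics/z6.png",cv2.resize(s["frame"][180:280,270:395],None,fx=5,fy=5,interpolation=cv2.INTER_LANCZOS4))
```

```text
t 43.6 p [ 0.4717 -0.05    0.1524] yhead -44.2 tilt [0.0015 0.0003] q [-0.4   0.28  0.52  2.08 -0.19  0.83 -0.54] F [0.6 0.5 0.4] M [-0.088  0.098 -0.037] w 0.0913 0.0
```

View pics/z6.png

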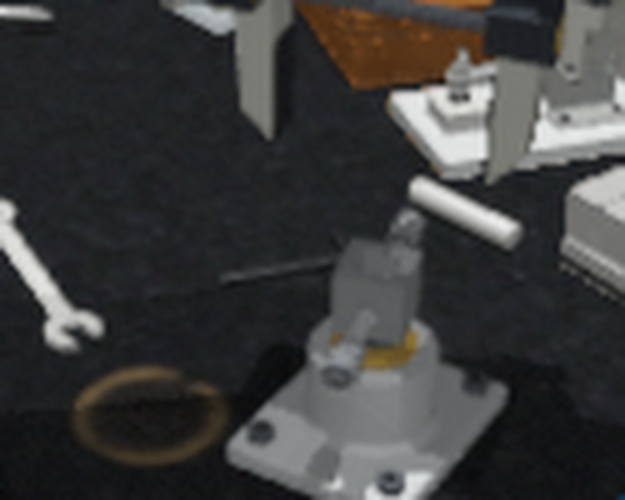

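The wrench sits level and fully down on the tap at crop (375,295). The gripper is clear above it, with fingers at (258,110) and (510,150), and the bystanders in view have not moved.

```bash
python3 -c "
from workcell import manip
print(manip.job_done())"
```

```text
the job is handed in; nothing more can be done
None
```

The job is handed in: the wrench is fully down on the tap, and the tap was run in with half-turn-forward, quarter-turn-back strokes until it met the bottom at about 0.4 N m over its running moment, then released, at about 44 s.

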